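# Clamp the leg and press the foot onto its dowels

## Robot

A 6-joint arm with a two-finger parallel gripper is mounted at the origin on the work surface. World frame = base frame: x ahead of the robot, y to its left, z up, the work surface at z = 0. Lengths are in mm, angles in degrees, forces in N, time in s.
With the tool pointing down it reaches from about 350 to 975 mm from the base axis. Payload 7.1 kg.
Tool frame: the origin (TCP) lies between the finger pads; the fingertips stand 14 mm ahead of it and the grasp point (between the pads) lies 5 mm behind it; z points along the fingers, y is the line along which they close (so a half turn about z gives the same grasp; the last joint's range is limited). The gripper opens to 88 mm and grips with 3 to 60 N. Pads are 20 mm wide; open, the fingers measure 115 mm over their backs; the gripper's body (75 mm by 178 mm) begins 61 mm behind the grasp point.
Start: joints at [75.573, 24.242, 93.386, -0, 62.372, -1.089], TCP at [144.158, 608.131, 210.375] pointing down, gripper open.
Joint ranges: [-172.04, 172.04], [-51.8, 120.97], [4.93, 147.93], [-75.15, 255.16], [6.16, 154.13], [-145.62, 145.62]. Speed limits (degrees/s): [136.94, 136.94, 172.46, 180, 180, 180].

## Interface

Orientations are given as a 3x3 rotation matrix whose columns are the frame's x, y, z axes.
In Python, from workcell import status, grab_frame, calibration, arm, cut_out, mark_of gives the robot as it stands.
- The arm moves only by the tool step_arm, never from a script. Its argument "deltas" is one flat list of numbers, 7 for each row, row after row: the shift along the tool's x, y, z each as a share of 30 cm, from -1 to 1, then the turn, a rotation vector about the tool's x, y, z each as a share of 180 degrees, from -1 to 1, then the finger opening in mm, from 0 to 87.8. In form: [dx, dy, dz, ax, ay, az, claw, dx, dy, dz, ax, ay, az, claw, ...]. A call has 1 to 10 rows; each row is the pose to reach, as a shift and turn from the pose commanded when the call began, along the tool's axes at that moment, turning the shorter way round; what a row does not reach only later rows make up. A row lasts 1/8 s, in which the tool goes at most 62.5 mm and 10.7 degrees, less where a joint would pass 70% of its speed; a pose out of reach is approached as far as the arm can. A call with a number of a shift or a turn outside -1 to 1 is refused whole. A call with a gripper value outside its range is refused whole. The fingers move at their own pace and stop on an object; "grip_force" is the grip in N (left out, the last holds). Time passes only in rows, so rows that repeat a pose let the fingers close. It gives the time, the measured TCP pose, the force, the opening and the grip force at its end, in the units of the state.
- status.read_state(): the state, without advancing time (a new reading comes with each control period).
- grab_frame(name): name is "side" or "top" or "wrist"; returns the picture (420x560x3 uint8, red, green, blue); there is no depth.
- calibration(name): a dict with "fov_y" (degrees; the focal length in pixels is half the picture's height over the tangent of half this angle, whatever the lens; pixels are square), "cx", "cy" (the principal point, pixels), "world_from_camera" (4x4, takes a point from camera to world coordinates). Camera axes: x right, y up, looking along -z (the intrinsics and any distortion apply to the point x, -y, -z); pixel columns grow to the right and rows downward; lengths in mm; the calibration is good to about 2 mm. A picture is of the moment at which its call begins: read the wrist's pose just before it. calibration takes no time and is no camera call; for the wrist camera it gives the pose at the moment of the call.
- arm.job_done(): hands the job in; it is judged then, once.
Trained networks look in the newest picture that a camera, given by its name, has taken for a name from the list of things; names that differ only in an ending like _2 or _b are one class to them, and where a whole thing is asked for, a point or a joint stands for the part that bears it (a point fixed in the world has none). Each returns a list of dicts, best first, with "p" (0 to 1); they miss things now and then, are a little off and sometimes report something else, mostly with a low value. They report only what shows in the picture. A call takes as long as a camera call. They do not tell look-alikes from the thing itself.
- cut_out(camera, name): "pixels" (420x560 bool, what is visible of it) and "rect" ([left, top, right, bottom] in pixels, round what is visible of it).
- mark_of(camera, name): "point" ([row, column] in pixels: a listed point, or the origin of a listed thing).
The state is a dict: "clock": time; "qpos": joint angles; "qvel": joint speeds; "tau": joint torques, N m; "ee_pos": TCP position; "eef_rot": TCP orientation; "wrist_force": force on the tool from outside, world axes, zero at the start; "ft_torque": the same for the moment, N m; "opening": finger opening in mm; "grip_force": force on a finger pad.
Only numpy, scipy, OpenCV 4.12 (cv2) and the standard library are available. Lean on these libraries where they do the work, as an engineer would, in place of code of your own. Each camera call takes 0.05 s, during which the arm holds its last target. There are 200 camera calls.

## Task

Lock the leg board into the glue-up jig by turning the jig's cam knob clockwise until it clicks into its detent. Then pick up the foot, the flat pine board with two holes, put it over the leg's two dowels and push it all the way down flush on the leg. Finish while still holding it there, pressed firmly down on the leg with a steady push of about 15 N; do not let go, and leave the other things on the bench where they are.

Things in the scene. Friction and masses are not known exactly. Their poses are not given: they have to be found in the camera images.
- jig: Shop-made plywood glue-up jig, screwed to the bench. Base 225 (x from -155 to 70) x 240 x 15 mm; origin at bench height under the nominal middle of the leg; z up, +x runs from the knob towards the fixed fence, y runs along the leg. From -x to +x lie: the spring plunger block, the cam with its knob (vertical axis at x = -75 mm, y = 0), a sliding wooden jaw with a cork face, the leg, the fence. Jaw and fence tops are 43 to 45 mm above the bench.
- cam_knob (a joint): Turn of the cam knob in rad, growing clockwise seen from above: 0 to 0.15 = open (start), 1.1 to 1.25 = locked, stop at 1.30. Turns easily to 0.6, then a spring plunger resists (0.15 N m) until it clicks past a lobe at 0.90; let go short of that, it springs back. At value q the grip bar points along the jig's y axis turned (1.2 - q) rad anticlockwise seen from above. Turning drives the jaw to +x, 3.2 mm per rad, onto the leg.
- knob_grip (a point): Point on the knob's axis at the height to grip it, 58 mm above the bench. The grip is a black upright bar 62 mm long, 15 mm wide, from 43 to 69 mm above the bench; below it are a 24 mm wide hub and the wooden cam disc (49 mm across, top at 36 mm).
- leg_seat (a point): The place for the middle of the foot when it is home on the leg: in the leg's frame, 10 mm above the middle of the leg's top edge; z up, y along the leg. The leg is a loose pine board 28 mm thick (x), 150 mm long (y) and 60 mm high, standing in the jig on the 15 mm base with 3.6 mm play until it is clamped, its top edge 75 mm above the bench. Two upright 12 mm dowels stand 24 mm out of its top at y = -45 and +45 mm, with bevelled ends.
- foot_center (a point): Centre of the foot, a loose pine board 60 mm wide (x), 180 mm long (y), 20 mm thick (z), lying flat on the bench, about 120 g; its two 13.5 mm through holes lie at y = -45 and +45 mm on its middle line. Either way round and either face up fits. Home, its centre is 85 mm above the bench and the dowels stand 4 mm proud of it.
- offcut_center (a point): Centre of a plain pine offcut without holes, 60 x 150 x 20 mm, lying flat on the bench. Leave alone.
- plane: Steel hand plane with wooden handles, 240 mm long (x), 60 mm wide, 105 mm high, origin under its middle. Leave alone.
- drill: Cordless drill standing on its battery, 220 mm high, 250 mm long (x), origin under the battery's middle. Leave alone.
- chisel: Wood chisel lying on the bench, 250 mm long (x), 26 mm wide, 24 mm high, origin on the bench under its middle. Leave alone.
Mind the look-alikes: they are no part of the job. Leave any black look-alike of the part that bears foot_center alone. Leave any green look-alike of the part that bears leg_seat alone.

How it is judged:
By the outcome, as a careful person would: the job done as asked, in the order asked, and still so for the second after the job is handed in, while the arm keeps its last pose, push and grip.
It also fails if it takes over 67 s, if anything falls off the work surface, if the arm or the gripper's body presses on something with over 40 N, if the wrist force passes 120 N, or if a joint passes its speed limit or range.

## Working session

There is one attempt and no reset: what is moved stays moved. The work goes in short steps, Python scripts to look and compute and a tool call to move; the robot and the scene stay as the last step left them, time stands still between calls to the robot, and variables do not carry over. Pictures are saved under pics/ and viewed, at most 10 in all, crops included, and the job is handed in when it is done.

Besides the shell and the picture viewer there is one more tool, called after ">>>" by a JSON object that holds its "api" and its "payload". step_arm: Moves the arm, as the interface text tells. Shift numbers are shares of 30 cm and turn numbers shares of 180 degrees, none past 1 either way. Its arguments: {"type":"object","properties":{"deltas":{"type":"array"},"grip_force":{"type":"number"}},"required":["deltas"]}

```bash
mkdir -p pics; ls
cat > h.py <<'E'
import numpy as np, cv2
from workcell import status, grab_frame, calibration, arm, cut_out, mark_of
def ray(c,row,col):
    k=calibration(c); f=210/np.tan(np.radians(k["fov_y"]/2))
    T=np.array(k["world_from_camera"]); d=np.array([(col-k["cx"])/f,-(row-k["cy"])/f,-1.])
    return T[:3,3],T[:3,:3]@d
def onz(c,row,col,z):
    o,d=ray(c,row,col); return o+d*(z-o[2])/d[2]
def proj(c,P):
    k=calibration(c); f=210/np.tan(np.radians(k["fov_y"]/2))
    T=np.array(k["world_from_camera"]); p=T[:3,:3].T@(np.array(P)-T[:3,3])
    return k["cy"]-f*p[1]/-p[2], k["cx"]+f*p[0]/-p[2]
def save(n,im): cv2.imwrite("pics/"+n,im[:,:,::-1])
E
python3 - <<'E'
from h import *
for c in("top","side"):
    im=grab_frame(c); save(c+"0.png",im); k=calibration(c); print(c,k)
    for n,z in(("jig",0),("knob_grip",58),("leg_seat",85),("foot_center",10),("offcut_center",10),("plane",0),("drill",0),("chisel",0)):
        print(n,[(round(m["p"],2),np.round(m["point"],1).tolist(),onz(c,*m["point"],z)[:2].round(1).tolist()) for m in mark_of(c,n)])
E
```

```text
pics
top {'fov_y': 52.794108540974854, 'cx': 282.4335895856771, 'cy': 211.48430617227265, 'world_from_camera': array([[-4.70857258e-02,  9.77982343e-01, -2.03306347e-01,
         1.87530419e+02],
       [-9.98889452e-01, -4.64408351e-02,  7.94425855e-03,
         4.89757920e+01],
       [-1.67237192e-03,  2.03454626e-01,  9.79082948e-01,
         1.60784339e+03],
       [ 0.00000000e+00,  0.00000000e+00,  0.00000000e+00,
         1.00000000e+00]])}
jig [(0.71, [212.1, 316.5], [512.7, -96.0])]
knob_grip [(0.67, [225.1, 323.2], [450.6, -112.5])]
leg_seat [(0.78, [140.1, 346.4], [769.6, -219.8]), (0.69, [203.2, 318.9], [528.6, -99.3])]
foot_center [(0.88, [287.9, 204.9], [243.1, 337.7]), (0.84, [229.1, 238.8], [458.5, 206.0]), (0.71, [244.0, 136.0], [419.7, 597.6]), (0.57, [152.4, 302.8], [754.9, -56.1])]
offcut_center [(0.92, [183.4, 232.6], [640.7, 225.5]), (0.51, [205.1, 422.4], [518.8, -505.8])]
plane [(0.61, [205.0, 177.9], [566.5, 441.5])]
drill [(0.73, [205.0, 420.9], [521.6, -503.5])]
chisel [(0.63, [153.1, 306.3], [754.9, -70.5])]
side {'fov_y': 45.854766618221866, 'cx': 276.91
[... 259 characters left out ...]
51749008e-01,  7.58430881e-01,
         1.13517206e+03],
       [ 0.00000000e+00,  0.00000000e+00,  0.00000000e+00,
         1.00000000e+00]])}
jig [(0.76, [256.4, 304.2], [523.1, -96.9])]
knob_grip [(0.92, [262.5, 289.7], [455.5, -127.6])]
leg_seat [(0.75, [237.9, 307.5], [527.4, -99.6]), (0.7, [235.4, 411.6], [772.2, -233.0])]
foot_center [(0.96, [130.3, 169.3], [401.9, 583.0]), (0.86, [192.2, 154.7], [251.0, 333.5]), (0.74, [189.5, 232.6], [463.3, 222.7])]
offcut_center [(0.8, [169.3, 281.5], [639.5, 222.5])]
plane [(0.98, [144.8, 228.8], [550.5, 422.9])]
drill [(0.94, [375.3, 403.2], [540.8, -501.5])]
chisel [(0.73, [217.2, 368.8], [765.8, -73.8]), (0.55, [142.7, 232.0], [564.8, 426.9])]
```

View pics/top0.png

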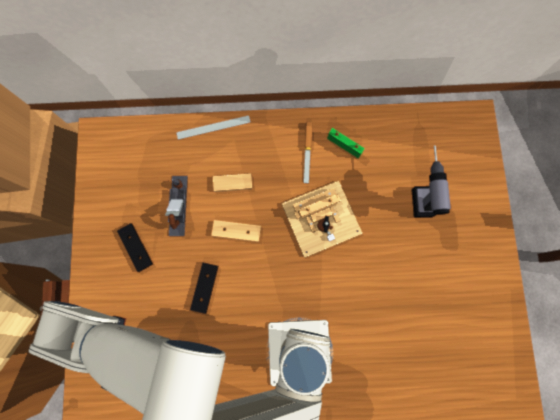

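View pics/side0.png

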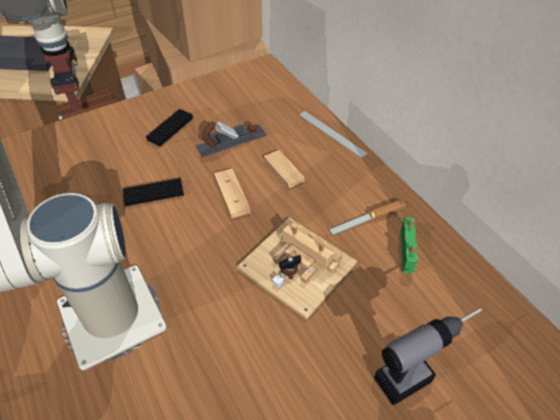

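Top view: the foot with two holes lies at about (row 231, col 236). The plain offcut is at (183, 232), the jig at (218, 321) with its black knob at (224, 326), the black look-alikes at (245, 135) and (288, 204), and the green leg at (142, 346). The side view agrees. Next I'll look closer with the wrist camera.

```bash
cat >> h.py <<'E'
from scipy.spatial.transform import Rotation as R
def down(yaw): # tool z down, tool x at world yaw
    c,s=np.cos(np.radians(yaw)),np.sin(np.radians(yaw)); return np.array([[c,s,0],[s,-c,0],[0,0,-1.]])
def plan(pos,yaw):
    st=status.read_state(); M=np.array(st["eef_rot"]); 
    d=M.T@(np.array(pos)-st["ee_pos"])/300
    a=R.from_matrix(M.T@down(yaw)).as_rotvec(degrees=True)/180
    print(yaw,"shift",d.round(4),"turn",a.round(4))
def st():
    s=status.read_state(); M=np.array(s["eef_rot"]); print("t",s["clock"],"pos",np.round(s["ee_pos"],2),"yaw",np.degrees(np.arctan2(M[1,0],M[0,0])).round(2),"z",M[:,2].round(4),"F",np.round(s["wrist_force"],2),"T",np.round(s["ft_torque"],3),"open",s["opening"],"g",s["grip_force"],"q6",np.round(s["qpos"],1))
E
python3 - <<'E'
from h import *
st(); plan([420,215,330],0); plan([420,215,330],-60)
print(calibration("wrist"))
s=status.read_state(); M=np.array(s["eef_rot"]);T=calibration("wrist")["world_from_camera"]
print(M.T@(T[:3,3]-s["ee_pos"]),M.T@T[:3,:3])
E
```

```text
t 0.9 pos [144.17 608.13 210.38] yaw 166.66 z [ 0.  0. -1.] F [-0.01 -0.48  0.15] T [ 0.011 -0.068 -0.02 ] open 87.78254827831101 g 0.0 q6 [75.6 24.2 93.4 -0.  62.4 -1.1]
0 shift [-1.197  -1.0629 -0.3987] turn [ 0.     -0.      0.9259]
-60 shift [-1.197  -1.0629 -0.3987] turn [-0.      0.     -0.7408]
{'fov_y': 58.15202899123303, 'cx': 272.2297351159071, 'cy': 205.35309442856922, 'world_from_camera': array([[ 2.29684908e-01, -9.39519478e-01, -2.54062973e-01,
         7.53346323e+01],
       [ 9.73264832e-01,  2.21549355e-01,  6.05924928e-02,
         6.25564832e+02],
       [-6.40339533e-04, -2.61187738e-01,  9.65287810e-01,
         3.84484616e+02],
       [ 0.00000000e+00,  0.00000000e+00,  0.00000000e+00,
         1.00000000e+00]])}
[  70.99618172    1.08380374 -174.10516932] [[ 1.06945674e-03  9.65289784e-01  2.61179036e-01]
 [ 9.99999215e-01 -1.20269570e-03  3.50311292e-04]
 [ 6.52270814e-04  2.61178456e-01 -9.65290313e-01]]
```

>>> {"api": "step_arm", "payload": {"deltas": [-0.6, -0.53, -0.2, 0, 0, 0, 87, -0.6, -0.53, -0.2, 0, 0, 0, 87, -0.6, -0.53, -0.2, 0, 0, 0, 87, -0.6, -0.53, -0.2, 0, 0, 0, 87, -0.6, -0.53, -0.2, 0, 0, 0, 87]}}

```text
clock: 1.52
ee_pos: [284.7, 409.8, 271.8]
eef_rot: [[-0.972, 0.235, 0.002], [0.235, 0.972, 0.002], [-0.001, 0.002, -1.0]]
wrist_force: [-0.2, 0.2, -0.7]
opening: 86.9
grip_force: 0.0
```

>>> {"api": "step_arm", "payload": {"deltas": [-0.6, -0.53, -0.2, 0, 0, 0.37, 87, -0.6, -0.53, -0.2, 0, 0, 0.37, 87, -0.6, -0.53, -0.2, 0, 0, 0.37, 87, -0.6, -0.53, -0.2, 0, 0, 0.37, 87, -0.6, -0.53, -0.2, 0, 0, 0.37, 87, -0.6, -0.53, -0.2, 0, 0, 0.37, 87, -0.6, -0.53, -0.2, 0, 0, 0.37, 87, -0.6, -0.53, -0.2, 0, 0, 0.37, 87]}}

```text
clock: 2.52
ee_pos: [420.9, 216.3, 330.2]
eef_rot: [[-0.178, 0.984, -0.0], [0.984, 0.178, -0.0], [0.0, -0.0, -1.0]]
wrist_force: [-0.1, 0.8, 1.3]
opening: 87.0
grip_force: 0.0
```

Run:
```python
from h import *
st(); im=grab_frame("wrist"); save("w1.png",im)
for n,z in(("foot_center",10),("offcut_center",10)):
    print(n,[(round(m["p"],2),np.round(m["point"],1).tolist(),onz("wrist",*m["point"],z)[:2].round(1).tolist()) for m in mark_of("wrist",n)])
for m in cut_out("wrist","foot_center")[:3]:
    r=cv2.minAreaRect(np.argwhere(m["pixels"]).astype(np.float32)[:,::-1]); b=cv2.boxPoints(r)
    print(round(m["p"],2),m["rect"],[onz("wrist",y,x,20)[:2].round(1).tolist() for x,y in b])
plan([460,-100,330],110)
```

```text
t 2.525 pos [420.87 216.26 330.17] yaw 100.27 z [-3.e-04 -1.e-04 -1.e+00] F [-0.14  0.79  1.32] T [-0.076  0.019 -0.002] open 87.02296123804317 g 0.0 q6 [ 25.8   3.6 104.2   0.   72.2  15.5]
foot_center [(0.85, [161.8, 297.8], [454.8, 219.5]), (0.82, [32.3, 149.6], [248.0, 341.5])]
offcut_center [(0.88, [179.9, 441.1], [647.2, 229.7]), (0.73, [409.5, 305.2], [543.9, -166.7])]
0.75 [66.4, 1.6, 229.1, 93.0] [[148.9, 337.6], [173.7, 391.9], [349.3, 345.0], [328.9, 286.6]]
0.65 [253.6, 91.6, 347.6, 233.9] [[406.8, 135.3], [440.5, 311.7], [499.7, 301.4], [471.3, 121.7]]
110 shift [-1.0597 -0.058   0.0011] turn [-0.     -0.     -0.0546]
```

View pics/w1.png

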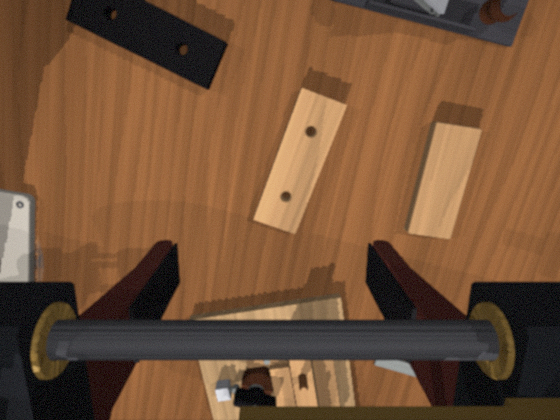

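The foot is at centre row 162, col 298, running from upper right to lower left. A black look-alike is top left and the offcut is to the right. Next, the jig.

>>> {"api": "step_arm", "payload": {"deltas": [-0.8, -0.03, 0, 0, 0, -0.05, 87, -0.8, -0.03, 0, 0, 0, -0.05, 87, -0.8, -0.03, 0, 0, 0, -0.05, 87, -0.8, -0.03, 0, 0, 0, -0.05, 87, -0.8, -0.03, 0, 0, 0, -0.05, 87, -0.8, -0.03, 0, 0, 0, -0.05, 87]}}

```text
clock: 3.48
ee_pos: [454.0, -22.0, 330.3]
eef_rot: [[-0.326, 0.945, -0.0], [0.945, 0.326, 0.0], [0.0, -0.0, -1.0]]
wrist_force: [-0.4, 0.0, 0.3]
opening: 87.0
grip_force: 0.0
```

Run:
```python
from h import *
st(); im=grab_frame("wrist"); save("w2.png",im)
for n,z in(("jig",0),("knob_grip",58),("leg_seat",85)):
    print(n,[(round(m["p"],2),np.round(m["point"],1).tolist(),onz("wrist",*m["point"],z)[:2].round(1).tolist()) for m in mark_of("wrist",n)])
```

```text
t 3.475 pos [454.05 -22.02 330.29] yaw 109.04 z [-2.e-04  4.e-04 -1.e+00] F [-0.43  0.03  0.31] T [-0.099  0.007  0.043] open 87.02272535736857 g 0.0 q6 [ -4.3   1.7 106.2   0.   72.1 -23.3]
jig [(0.91, [225.8, 301.6], [524.5, -96.7])]
knob_grip [(0.85, [238.5, 249.5], [458.0, -117.3])]
leg_seat [(0.79, [248.5, 308.6], [526.7, -96.1])]
```

View pics/w2.png

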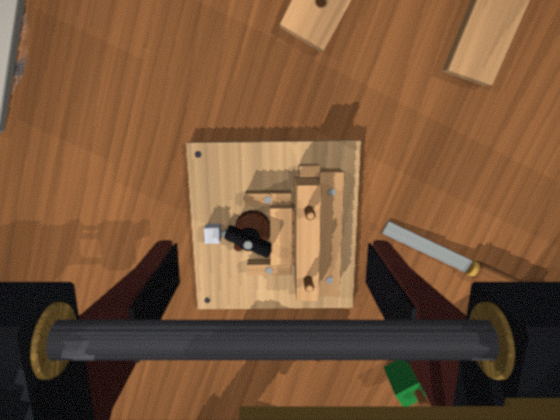

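Jig seen nearly axis-aligned. Its base corners (col, row) are about (188,143), (360,141), (353,307) and (198,309). The knob's centre is near (248,242) with the bar tilted to the lower right, and the dowel tops are near (310,212) and (309,284).

Run:
```python
from h import *
C=np.array([onz("wrist",r,c,15)[:2] for c,r in((188,143),(360,141),(353,307),(198,309))]); L=np.array([(-155,120),(70,120),(70,-120),(-155,-120)],float)
print(C.round(1), np.linalg.norm(C-np.roll(C,1,0),axis=1))
A=C-C.mean(0);B=L-L.mean(0); H=B.T@A; th=np.arctan2(H[0,1]-H[1,0],H[0,0]+H[1,1])
Q=np.array([[np.cos(th),-np.sin(th)],[np.sin(th),np.cos(th)]]); t=C.mean(0)-Q@L.mean(0)
print("yaw",np.degrees(th),"orig",t,"res",(C-(L@Q.T+t)).round(1).tolist(),"knob",Q@[-75,0]+t)
print("dowels",[onz("wrist",r,c,99)[:2].round(1) for c,r in((310,211),(309,283))])
print("knob top",onz("wrist",242,248,69)[:2], "bar ends",[onz("wrist",r,c,69)[:2].round(1) for c,r in((229,235),(269,248))])
im=cv2.imread("pics/w2.png")[125:325,170:380]; cv2.imwrite("pics/w2c.png",cv2.resize(im,None,fx=2.8,fy=2.8,interpolation=cv2.INTER_CUBIC))
```

```text
[[ 345.   -35.6]
 [ 552.7   39.7]
 [ 635.3 -183.6]
 [ 424.3 -261. ]] [238.99985512 220.94388223 238.18014946 224.7816259 ]
yaw 19.933251152629158 orig [529.27345388 -95.62278407] res [[2.3, 0.1], [-1.5, -1.3], [-0.6, 0.9], [-0.2, 0.3]] knob [ 458.76667147 -121.19217269]
dowels [array([509.2, -48.9]), array([ 539.3, -131.8])]
knob top [ 457.12746128 -118.17196892] bar ends [array([ 432.4, -117.2]), array([ 484. , -117.1])]
```

View pics/w2c.png

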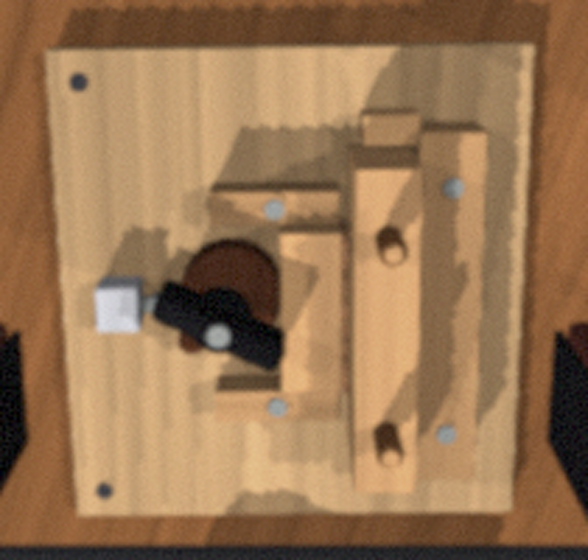

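Run:
```python
from h import *
for z in(69,71):print("knob",onz("wrist",245,247.5,z)[:2])
d=[onz("wrist",r,c,99)[:2] for c,r in((310.7,214.7),(308.6,286.6))]; v=d[0]-d[1]
print(d,np.linalg.norm(v),"yaw",np.degrees(np.arctan2(v[1],v[0])),"mid",(d[0]+d[1])/2)
e=[onz("wrist",125+y/2.8,170+x/2.8,69)[:2] for x,y in((156,310),(277,362))];v=e[0]-e[1]
print("bar lower edge",np.linalg.norm(v),np.degrees(np.arctan2(v[1],v[0])))
plan([458,-121,180],178)
```

```text
knob [ 457.77991027 -122.10476319]
knob [ 457.65877382 -121.32560714]
[array([511.42342576, -52.6571292 ]), array([ 540.54430217, -136.35657565])] 88.62066790225593 yaw 109.1839087294712 mid [525.98386397 -94.50685243]
bar lower edge 58.08842967728614 174.48672119409036
178 shift [-0.3192 -0.0974  0.5012] turn [ 0.     -0.     -0.3822]
```

>>> {"api": "step_arm", "payload": {"deltas": [-0.32, -0.098, 0.6, 0, 0, -0.364, 45, -0.32, -0.098, 0.6, 0, 0, -0.364, 45, -0.32, -0.098, 0.6, 0, 0, -0.364, 45, -0.32, -0.098, 0.6, 0, 0, -0.364, 45, -0.32, -0.098, 0.6, 0, 0, -0.364, 45, -0.32, -0.098, 0.6, 0, 0, -0.364, 45, -0.32, -0.098, 0.6, 0, 0, -0.364, 45, -0.32, -0.098, 0.6, 0, 0, -0.364, 45]}}

```text
clock: 4.68
ee_pos: [458.0, -122.0, 150.5]
eef_rot: [[-0.995, 0.096, 0.0], [0.096, 0.995, -0.0], [-0.0, 0.0, -1.0]]
wrist_force: [0.3, -0.2, -0.4]
opening: 45.1
grip_force: 0.0
```

Run:
```python
from h import *
st(); im=grab_frame("wrist"); save("w3.png",im)
for n,z in(("knob_grip",58),("leg_seat",85)):
    print(n,[(round(m["p"],2),np.round(m["point"],1).tolist(),onz("wrist",*m["point"],z)[:2].round(1).tolist()) for m in mark_of("wrist",n)])
plan([458,-121.5,60],174.5)
```

```text
t 4.675 pos [ 457.99 -121.99  150.51] yaw 174.46 z [ 3.e-04 -0.e+00 -1.e+00] F [ 0.26 -0.23 -0.37] T [-0.023  0.011  0.088] open 45.13376535813734 g 0.0 q6 [ -16.4   16.7  114.8    0.    48.5 -100.8]
knob_grip []
leg_seat [(0.92, [303.9, 312.3], [526.5, -99.4])]
174.5 shift [-1.000e-04  2.800e-03  3.017e-01] turn [-0.      0.0001  0.    ]
```

View pics/w3.png

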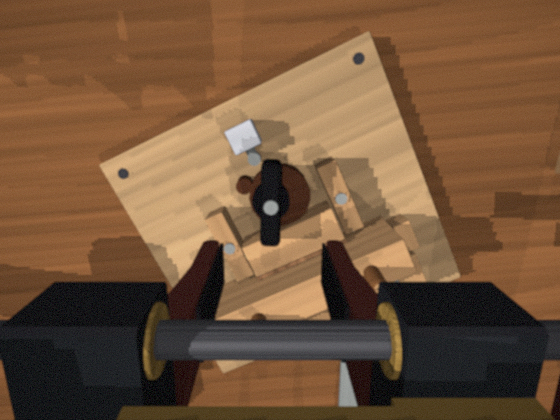

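The knob bar stands upright in the picture (cols 262–281), centred on (270, 208) and midway between the fingers. That confirms the alignment.

Run:
```python
from h import *
print(onz("wrist",208,270.5,69)[:2])
a=onz("wrist",160,271,69);b=onz("wrist",245,270,69);print(a,b,np.degrees(np.arctan2(*(a-b)[1::-1])))
```

```text
[ 458.04735394 -122.61451527]
[ 424.40468885 -119.03367378   69.        ] [ 485.59905983 -125.63019605   69.        ] 173.84748856008176
```

>>> {"api": "step_arm", "payload": {"deltas": [0, 0.001, 0.15, 0, 0, 0, 45, 0, 0.001, 0.25, 0, 0, 0, 45, 0, 0.001, 0.302, 0, 0, 0, 45, 0, 0.001, 0.302, 0, 0, 0, 45, 0, 0.001, 0.302, 0, 0, 0, 5, 0, 0.001, 0.302, 0, 0, 0, 5, 0, 0.001, 0.302, 0, 0, 0, 5, 0, 0.001, 0.302, 0, 0, 0, 5, 0, 0.001, 0.302, 0, 0, 0, 5], "grip_force": 30}}

```text
clock: 5.95
ee_pos: [457.8, -122.3, 59.9]
eef_rot: [[-0.996, 0.094, 0.0], [0.094, 0.996, -0.0], [-0.0, -0.0, -1.0]]
wrist_force: [0.3, 0.1, 1.1]
opening: 5.2
grip_force: 0.0
```

Run:
```python
from h import *
st(); im=grab_frame("wrist"); im2=grab_frame("side"); save("w4.png",np.hstack([im,cv2.resize(im2[160:340,200:380],(420,420))])[:, :,:])
c=cv2.imread("pics/w4.png"); cv2.imwrite("pics/w4.png",cv2.resize(c,(800,343)))
```

```text
t 5.95 pos [ 457.81 -122.28   59.92] yaw 174.58 z [ 3.e-04 -1.e-04 -1.e+00] F [0.32 0.07 1.12] T [0.047 0.026 0.016] open 5.184557376740706 g 0.0 q6 [ -16.4   26.1  117.4    0.    36.4 -101. ]
```

View pics/w4.png

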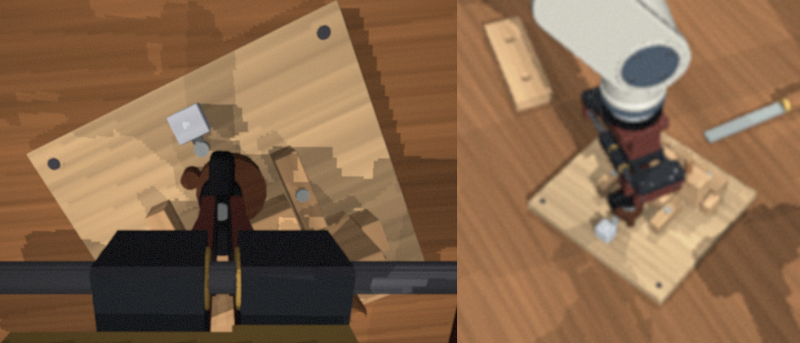

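Run:
```python
from h import *
im=grab_frame("wrist"); c=im[160:420,190:350]; save("w5.png",cv2.resize(c,None,fx=2.3,fy=2.3,interpolation=cv2.INTER_CUBIC)); st()
b=[onz("wrist",y,x,69)[:2].round(1) for y,x in((190,272),)];print(b)
for y in(-7.5,-2.6,2.6,7.5):
  s=status.read_state();P=np.array(s["ee_pos"])+np.array(s["eef_rot"])@[10,y,0];print(y,proj("wrist",P))
```

```text
t 6.1 pos [ 457.71 -122.27   59.78] yaw 174.58 z [-0. -0. -1.] F [-0.03  0.11 -0.48] T [ 0.001 -0.031  0.006] open 5.361803718701938 g 0.0 q6 [ -16.4   26.1  117.4   -0.    36.4 -101. ]
[array([ 424.6, -118.3])]
-7.5 (np.float64(232.56466342504365), np.float64(254.8113328350945))
-2.6 (np.float64(232.57634592387893), np.float64(264.87243348069035))
2.6 (np.float64(232.58874379323993), np.float64(275.54961934569604))
7.5 (np.float64(232.60042650974034), np.float64(285.6109074469846))
```

View pics/w5.png

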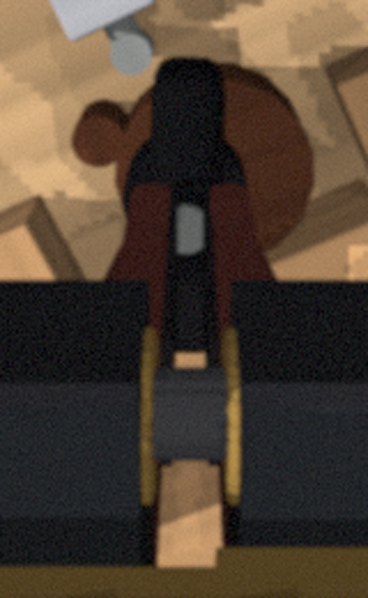

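>>> {"api": "step_arm", "payload": {"deltas": [0, 0, 0, 0, 0, 0, 0, 0, 0, 0, 0, 0, 0, 0, 0, 0, 0, 0, 0, 0, 0], "grip_force": 30}}

```text
clock: 6.48
ee_pos: [457.7, -122.3, 59.8]
eef_rot: [[-0.996, 0.094, -0.0], [0.094, 0.996, -0.0], [0.0, -0.0, -1.0]]
wrist_force: [-0.2, -0.1, -0.6]
opening: 0.5
grip_force: 0.0
```

Run:
```python
from h import *
st(); print(onz("wrist",260,272.6,69), {k:v for k,v in status.read_state().items() if k in("opening","grip_force","tau")})
```

```text
t 6.475 pos [ 457.74 -122.27   59.75] yaw 174.58 z [-1.e-04 -0.e+00 -1.e+00] F [-0.21 -0.09 -0.61] T [ 0.001 -0.011  0.007] open 0.543628104390416 g 0.0 q6 [ -16.4   26.1  117.4   -0.    36.4 -101. ]
[ 458.22518475 -121.14341719   69.        ] {'tau': array([ 1.14106930e-03, -4.46659148e+01, -1.56382120e+01, -1.67874485e-02,
        6.96441717e-02,  3.49905031e-05]), 'grip_force': 0.0, 'opening': 0.543628104390416}
```

Run:
```python
from h import *
s=status.read_state()
for x in(-10,0,10):
  for z in(14,4,-6,-16): print(x,z,[tuple(np.round(proj("wrist",np.array(s["ee_pos"])+np.array(s["eef_rot"])@[x,y,z]),0)) for y in(-22.5,22.5,43.5)])
```

```text
-10 14 [(np.float64(259.0), np.float64(228.0)), (np.float64(259.0), np.float64(312.0)), (np.float64(259.0), np.float64(351.0))]
-10 4 [(np.float64(267.0), np.float64(226.0)), (np.float64(267.0), np.float64(314.0)), (np.float64(267.0), np.float64(355.0))]
-10 -6 [(np.float64(276.0), np.float64(224.0)), (np.float64(276.0), np.float64(317.0)), (np.float64(276.0), np.float64(360.0))]
-10 -16 [(np.float64(285.0), np.float64(221.0)), (np.float64(285.0), np.float64(319.0)), (np.float64(285.0), np.float64(365.0))]
0 14 [(np.float64(242.0), np.float64(228.0)), (np.float64(242.0), np.float64(313.0)), (np.float64(242.0), np.float64(353.0))]
0 4 [(np.float64(249.0), np.float64(226.0)), (np.float64(249.0), np.float64(315.0)), (np.float64(249.0), np.float64(357.0))]
0 -6 [(np.float64(256.0), np.float64(223.0)), (np.float64(257.0), np.float64(317.0)), (np.float64(257.0), np.float64(361.0))]
0 -16 [(np.float64(265.0), np.float64(220.0)), (np.float64(265.0), np.float64(320.0)), (np.float64(265.0), np.float64(366.0))]
10 14 [(np.float64(224.0), np.float64(227.0)), (np.float64(224.0), np.float64(313.0)), (np.float64(224.0), np.float64(354.0))]
10 4 [(np.float64(230.0), np.float64(225.0)), (np.float64(230.0), np.float64(316.0)), (np.float64(230.0), np.float64(358.0))]
10 -6 [(np.float64(237.0), np.float64(222.0)), (np.float64(237.0), np.float64(318.0)), (np.float64(237.0), np.float64(362.0))]
10 -16 [(np.float64(244.0), np.float64(220.0)), (np.float64(245.0), np.float64(320.0)), (np.float64(245.0), np.float64(368.0))]
```

The visible fingertips sit only about 10 mm behind the TCP in the picture, not 14 mm ahead. So the fingers probably closed above the bar. I'll reopen and go 18 mm lower.

>>> {"api": "step_arm", "payload": {"deltas": [0, 0, 0, 0, 0, 0, 45, 0, 0, 0, 0, 0, 0, 45, 0, 0, 0, 0, 0, 0, 45, 0, 0, 0, 0, 0, 0, 45, 0, 0, 0.02, 0, 0, 0, 45, 0, 0, 0.03, 0, 0, 0, 45, 0, 0, 0.04, 0, 0, 0, 45, 0, 0, 0.05, 0, 0, 0, 45, 0, 0, 0.06, 0, 0, 0, 45, 0, 0, 0.06, 0, 0, 0, 45], "grip_force": 30}}

```text
clock: 7.72
ee_pos: [457.6, -122.2, 41.5]
eef_rot: [[-0.996, 0.094, -0.0], [0.094, 0.996, 0.0], [0.0, 0.0, -1.0]]
wrist_force: [1.1, 1.0, 0.2]
opening: 45.0
grip_force: 0.0
```

>>> {"api": "step_arm", "payload": {"deltas": [0, 0, 0, 0, 0, 0, 5, 0, 0, 0, 0, 0, 0, 5, 0, 0, 0, 0, 0, 0, 5, 0, 0, 0, 0, 0, 0, 5, 0, 0, 0, 0, 0, 0, 5], "grip_force": 30}}

```text
clock: 8.35
ee_pos: [458.9, -123.1, 42.8]
eef_rot: [[-0.996, 0.094, 0.003], [0.094, 0.996, -0.001], [-0.003, -0.001, -1.0]]
wrist_force: [-0.6, -3.5, 10.0]
opening: 15.0
grip_force: 44.4
```

Run:
```python
from h import *
st()
```

```text
t 8.35 pos [ 458.94 -123.11   42.84] yaw 174.6 z [ 0.0025 -0.0013 -1.    ] F [-0.61 -3.49  9.95] T [-0.573  0.221 -0.001] open 15.038586433959265 g 44.38430374022573 q6 [-1.640e+01  2.810e+01  1.176e+02 -1.000e-01  3.410e+01 -1.010e+02]
```

Gripped at 15.0 mm. Turning clockwise.

>>> {"api": "step_arm", "payload": {"deltas": [0, 0, 0, 0, 0, 0.05, 5, 0, 0, 0, 0, 0, 0.1, 5, 0, 0, 0, 0, 0, 0.15, 5, 0, 0, 0, 0, 0, 0.2, 5, 0, 0, 0, 0, 0, 0.25, 5, 0, 0, 0, 0, 0, 0.3, 5, 0, 0, 0, 0, 0, 0.35, 5, 0, 0, 0, 0, 0, 0.36, 5, 0, 0, 0, 0, 0, 0.36, 5]}}

```text
clock: 9.48
ee_pos: [457.8, -124.5, 42.8]
eef_rot: [[-0.34, 0.94, 0.001], [0.94, 0.34, -0.003], [-0.003, -0.001, -1.0]]
wrist_force: [-7.0, -15.6, 13.4]
opening: 14.7
grip_force: 41.9
```

Run:
```python
from h import *
st()
```

```text
t 9.475 pos [ 457.83 -124.54   42.84] yaw 109.89 z [ 6.0e-04 -3.3e-03 -1.0e+00] F [ -6.98 -15.63  13.42] T [-3.095  1.286  0.221] open 14.661717766099015 g 41.92610575351864 q6 [-16.5  28.1 117.7  -0.3  34.2 -36.2]
```

>>> {"api": "step_arm", "payload": {"deltas": [0, 0, 0, 0, 0, 0, 32, 0, 0, 0, 0, 0, 0, 32, 0, 0, 0, 0, 0, 0, 32, 0, 0, -0.1, 0, 0, 0, 32, 0, 0, -0.3, 0, 0, 0, 32, 0, 0, -0.5, 0, 0, 0, 80, 0.25, 0.15, -0.7, 0, 0, 0, 80, 0.25, 0.15, -0.7, 0, 0, 0, 80, 0.25, 0.15, -0.7, 0, 0, 0, 80, 0.25, 0.15, -0.7, 0, 0, 0, 80]}}

```text
clock: 10.72
ee_pos: [473.8, -36.7, 250.9]
eef_rot: [[-0.339, 0.941, -0.002], [0.941, 0.339, -0.0], [0.0, -0.002, -1.0]]
wrist_force: [-0.3, -0.2, 0.0]
opening: 78.0
grip_force: 0.0
```

Run:
```python
from h import *
st(); im=grab_frame("wrist"); k=mark_of("wrist","knob_grip"); l=mark_of("wrist","leg_seat")
print([(m["p"],m["point"],onz("wrist",*m["point"],58)) for m in k]);print([(m["p"],m["point"],onz("wrist",*m["point"],85)) for m in l])
r,c=map(int,proj("wrist",[500,-105,80])); r0=max(0,min(420-200,r-100));c0=max(0,min(560-266,c-133)); print(r0,c0,"scale 3")
save("w6.png",cv2.resize(im[r0:r0+200,c0:c0+266],None,fx=3,fy=3,interpolation=cv2.INTER_CUBIC))
```

```text
t 10.725 pos [473.8  -36.68 250.9 ] yaw 109.82 z [-1.7e-03 -2.0e-04 -1.0e+00] F [-0.33 -0.16  0.  ] T [-0.056 -0.01   0.01 ] open 78.02903169248626 g 0.0 q6 [ -5.8   8.6 109.5  -0.   62.1 -25.7]
[(0.68, [250.6, 233.3], array([ 461.60728932, -122.4457973 ,   58.        ]))]
[(0.96, [260.9, 301.4], array([526.3417954 , -98.84407792,  85.        ]))]
155 140 scale 3
```

View pics/w6.png

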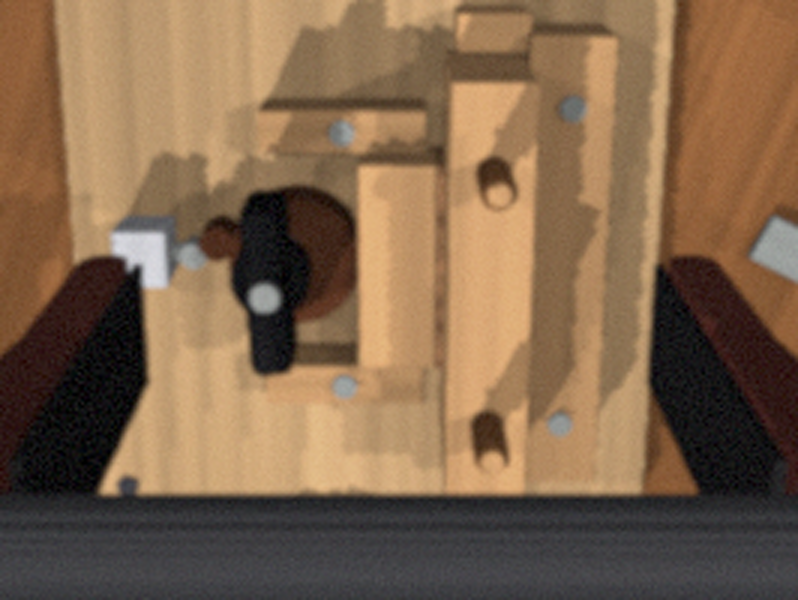

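Locked view: the bar now runs nearly parallel to the leg (crop 262,195 to 272,370, marker at 264,298). The dowel tops are at crop (500,194) and (490,460).

Run:
```python
from h import *
f=lambda x,y,z:onz("wrist",155+y/3,140+x/3,z)[:2]
d=[f(500,194,99),f(490,460,99)];v=d[0]-d[1];print(d,np.linalg.norm(v),"yaw",np.degrees(np.arctan2(v[1],v[0])),"mid",(d[0]+d[1])/2)
for a,b,z in(((264,298),(272,368),69),((249,285),(252,365),69),((449,85),(443,485),75),((540,85),(525,485),75),((455,15),(455,15),75)):
  v=f(*a,z)-f(*b,z);print(np.degrees(np.arctan2(v[1],v[0])),f(*a,z),f(*b,z))
plan([452,150,250],80)
```

```text
[array([513.3538588 , -54.36517693]), array([ 542.62561781, -138.96569913])] 89.52141772613054 yaw 109.08560697391164 mid [527.98973831 -96.66543803]
114.11614189735236 [ 457.50685593 -123.50629874] [ 468.07641373 -147.11699307]
109.83261638069453 [ 451.30864713 -120.75600817] [ 461.27247421 -148.3822482 ]
109.62626589105868 [489.90311273 -32.60616263] [ 537.51738062 -166.12883541]
109.56529145888243 [516.83640239 -22.89722221] [ 564.29395093 -156.42941892]
0.0 [483.91911899 -11.26277743] [483.91911899 -11.26277743]
80 shift [0.612  0.1422 0.0022] turn [-8.000e-04 -1.000e-04  1.651e-01]
```

>>> {"api": "step_arm", "payload": {"deltas": [0.93, 0.29, 0, 0, 0, 0.165, 80, 0.93, 0.29, 0, 0, 0, 0.165, 80, 0.93, 0.29, 0, 0, 0, 0.165, 80, 0.93, 0.29, 0, 0, 0, 0.165, 80, 0.93, 0.29, 0, 0, 0, 0.165, 80, 0.93, 0.29, 0, 0, 0, 0.165, 80, 0.93, 0.29, 0, 0, 0, 0.165, 80]}}

```text
clock: 11.75
ee_pos: [461.8, 254.8, 250.8]
eef_rot: [[0.172, 0.985, -0.002], [0.985, -0.172, -0.001], [-0.002, -0.001, -1.0]]
wrist_force: [0.1, -0.2, 0.1]
opening: 80.0
grip_force: 0.0
```

```bash
cat >> h.py <<'E'
def dark(im,r,c,w=9):
    "centroid of dark blob near r,c"
    g=cv2.cvtColor(im,cv2.COLOR_RGB2GRAY).astype(float); r,c=int(r),int(c); p=g[r-w:r+w+1,c-w:c+w+1]
    m=np.clip((np.median(p)-25)-p,0,None); ys,xs=np.mgrid[r-w:r+w+1,c-w:c+w+1]; return (m*ys).sum()/m.sum(),(m*xs).sum()/m.sum(),(m>0).sum()
E
python3 - <<'E'
from h import *
st(); im=grab_frame("wrist"); save("w7.png",im)
print([(round(m["p"],2),np.round(m["point"],1),onz("wrist",*m["point"],10)[:2].round(1)) for m in mark_of("wrist","foot_center")])
for m in cut_out("wrist","foot_center")[:2]:
    px=m["pixels"]; r=cv2.minAreaRect(np.argwhere(px).astype(np.float32)[:,::-1]); b=cv2.boxPoints(r)
    B=np.array([onz("wrist",y,x,20)[:2] for x,y in b]); print(round(m["p"],2),np.round(r[0],1),B.round(1).tolist(),"c",B.mean(0),[np.linalg.norm(B[i]-B[i-1]).round(1) for i in range(4)])
    # holes
    hull=cv2.fillConvexPoly(np.zeros(px.shape,np.uint8),b.astype(np.int32),1)>0
    g=cv2.cvtColor(im,cv2.COLOR_RGB2GRAY); core=cv2.erode(hull.astype(np.uint8),np.ones((25,25)))>0
    d=((g<0.6*np.median(g[core]))&core).astype(np.uint8); n,_,S,Ce=cv2.connectedComponentsWithStats(d)
    for i in range(1,n):
        if S[i,4]>20: print("hole",S[i],Ce[i].round(1),onz("wrist",Ce[i][1],Ce[i][0],20)[:2].round(1))
E
```

```text
t 11.75 pos [461.83 254.76 250.81] yaw 80.1 z [-0.0017 -0.0013 -1.    ] F [ 0.15 -0.25  0.12] T [-0.077  0.089 -0.012] open 79.97326484463127 g 0.0 q6 [ 27.6  13.3 103.4  -0.   63.4  37.5]
[(0.79, array([126.9,  61.1]), array([245.6, 339.4])), (0.58, array([203.4, 270.6]), array([453.6, 216.2]))]
0.8 [271.5 200.5] [[442.3, 310.8], [499.1, 300.8], [471.2, 122.5], [407.5, 133.6]] c [455.03340795 216.90415059] [np.float64(180.5), np.float64(57.7), np.float64(180.5), np.float64(64.7)]
hole [266 159  12  12 113] [271.7 164.5] [463.1 261.5]
hole [267 238  11  10  88] [271.9 242.6] [447.7 172.8]
0.75 [ 73.8 126.3] [[174.0, 330.5], [201.3, 385.9], [352.8, 344.4], [331.4, 286.7]] c [264.84948667 336.84767152] [np.float64(163.4), np.float64(61.8), np.float64(157.1), np.float64(61.5)]
hole [  8 115  14  14  94] [ 14.  121.8] [204.3 352.9]
hole [ 94 123  10  15  61] [ 98.1 130.5] [288.7 328.9]
```

>>> {"api": "step_arm", "payload": {"deltas": [-0.127, 0.0005, 0.3, 0, 0, 0, 84, -0.127, 0.0005, 0.5, 0, 0, 0, 84, -0.127, 0.0005, 0.65, 0, 0, 0, 84, -0.127, 0.0005, 0.75, 0, 0, 0, 84, -0.127, 0.0005, 0.8, 0, 0, 0, 84, -0.127, 0.0005, 0.82, 0, 0, 0, 84, -0.127, 0.0005, 0.835, 0, 0, 0, 84, -0.127, 0.0005, 0.843, 0, 0, 0, 84, -0.127, 0.0005, 0.843, 0, 0, 0, 84]}}

```text
clock: 13.02
ee_pos: [456.2, 218.3, -0.4]
eef_rot: [[0.172, 0.985, 0.001], [0.985, -0.172, 0.001], [0.001, 0.001, -1.0]]
wrist_force: [-0.4, 0.3, 0.4]
opening: 84.2
grip_force: 0.0
```

Run:
```python
from h import *
st(); plan([455.4,217.2,-5],80.15)
```

```text
t 13.025 pos [ 4.5624e+02  2.1828e+02 -3.9000e-01] yaw 80.09 z [ 1.3e-03  6.0e-04 -1.0e+00] F [-0.37  0.29  0.45] T [-0.095  0.063  0.032] open 84.2184603470636 g 0.0 q6 [ 24.2  34.6 114.1  -0.   31.2  34.1]
80.15 shift [-0.004  -0.0022  0.0153] turn [ 0.0004 -0.0003 -0.0003]
```

>>> {"api": "step_arm", "payload": {"deltas": [-0.004, -0.002, 0.008, 0, 0, 0, 84, -0.004, -0.002, 0.013, 0, 0, 0, 84, -0.004, -0.002, 0.013, 0, 0, 0, 84]}}

```text
clock: 13.4
ee_pos: [454.8, 216.8, -5.1]
eef_rot: [[0.172, 0.985, -0.0], [0.985, -0.172, -0.0], [-0.0, -0.0, -1.0]]
wrist_force: [-0.2, 1.0, 0.5]
opening: 83.6
grip_force: 0.0
```

>>> {"api": "step_arm", "payload": {"deltas": [0, 0, 0.006, 0, 0, 0, 84, 0, 0, 0.006, 0, 0, 0, 84]}}

```text
clock: 13.65
ee_pos: [454.9, 216.9, -7.0]
eef_rot: [[0.172, 0.985, -0.0], [0.985, -0.172, -0.0], [-0.0, -0.0, -1.0]]
wrist_force: [-0.5, -0.6, 0.3]
opening: 83.9
grip_force: 0.0
```

>>> {"api": "step_arm", "payload": {"deltas": [0, 0, 0, 0, 0, 0, 50, 0, 0, 0, 0, 0, 0, 50, 0, 0, 0, 0, 0, 0, 50, 0, 0, 0, 0, 0, 0, 50, 0, 0, 0, 0, 0, 0, 50], "grip_force": 50}}

```text
clock: 14.28
ee_pos: [454.9, 216.9, -6.8]
eef_rot: [[0.172, 0.985, -0.0], [0.985, -0.172, -0.0], [-0.0, -0.0, -1.0]]
wrist_force: [0.1, -0.4, -0.6]
opening: 59.9
grip_force: 50.0
```

Run:
```python
from h import *
st()
```

```text
t 14.275 pos [454.92 216.88  -6.82] yaw 80.08 z [-0. -0. -1.] F [ 0.11 -0.38 -0.56] T [-0.063  0.104 -0.058] open 59.899215942172276 g 49.99925673007965 q6 [ 24.1  35.2 114.3   0.   30.5  34.1]
```

>>> {"api": "step_arm", "payload": {"deltas": [0, 0, -0.1, 0, 0, 0, 50, 0, 0, -0.3, 0, 0, 0, 50, 0, 0, -0.5, 0, 0, 0, 50, 0, 0, -0.7, 0, 0, 0, 50, 0, 0, -0.7, 0, 0, 0, 50, 0, 0, -0.7, 0, 0, 0, 50]}}

```text
clock: 15.02
ee_pos: [454.2, 216.6, 202.5]
eef_rot: [[0.172, 0.985, -0.001], [0.985, -0.172, -0.0], [-0.0, -0.001, -1.0]]
wrist_force: [-0.1, -0.7, -2.7]
opening: 59.2
grip_force: 50.0
```

Run:
```python
from h import *
st(); s=status.read_state(); M=np.array(s["eef_rot"]); p=np.array(s["ee_pos"])
im=grab_frame("wrist"); save("w8.png",im)
q=proj("wrist",p+M@[45.3,0,-26.8]); print("expect",q); h=dark(im,*q,w=16); print(h, M.T@(onz("wrist",h[0],h[1],p[2]+26.8)-p))
for t in cut_out("wrist","foot_center")[:2]: print(t["p"],t["rect"])
plan([500,-20,205],109.5)
```

```text
t 15.025 pos [454.24 216.57 202.53] yaw 80.08 z [-8.e-04 -4.e-04 -1.e+00] F [-0.08 -0.66 -2.72] T [-0.035  0.083 -0.005] open 59.226921120889884 g 49.99865412712097 q6 [ 24.1  14.6 108.9  -0.   56.5  34.1]
expect (np.float64(173.91537249871942), np.float64(271.8344063198565))
(np.float64(178.5374841168996), np.float64(279.5387547649301), np.int64(131)) [ 43.46246561   3.03800416 -26.82391483]
0.94 [0.5, 47.3, 132.5, 132.0]
109.5 shift [-0.7493  0.2879 -0.0116] turn [-0.0011  0.0004 -0.1634]
```

Run:
```python
import cv2,numpy as np
im=cv2.imread("pics/w8.png"); g=cv2.cvtColor(im,cv2.COLOR_BGR2GRAY)
print(g[150:202:2,244:304:3])
```

```text
[[159 155 147 148 153 156 156 159 158 155 155 150 147 142 142 141 142 146
  145 145]
 [163 154 150 150 153 155 160 157 157 155 147 149 146 141 137 142 141 149
  147 147]
 [160 156 148 151 152 156 155 155 152 143 138 145 142 143 135 138 141 145
  147 140]
 [163 158 150 150 153 157 148 137 113 102 100 114 135 140 137 140 143 146
  147 146]
 [162 158 152 152 150 140 122  95  97  98 101  85 100 125 133 141 145 143
  144 149]
 [163 160 150 153 138 125  95 102  99  98 100  92  93 114 126 129 144 144
  143 148]
 [165 154 154 148 134 111  96 100  99  98  96  95  86 109 116 128 141 142
  144 147]
 [163 158 153 137 122 103  99  99 102 100  97  93  91 104 108 121 138 145
  151 147]
 [162 160 151 130 108  99  96 100 105 101 106  99  92 104  99 116 137 150
  145 145]
 [163 155 150 123  88  95 101  98 103  98  98  97  88 103  93 101 127 145
  148 147]
 [166 156 149 115  78  99  94  96 105 100 100  96  92 104  81  98 125 147
  140 147]
 [164 154 150 117  80  87 101  98 105  97  99 100  88  93  66  87 120 144
  143 144]
 [166 158 150 116  82  72  99 101 102  98 102  97  85  83  54  92 119 149
  147 
[... 410 characters left out ...]
 142 144
  145 144]
 [168 161 153 153 146 106 103  86  76  74  70  77  92  97 111 141 139 144
  143 140]
 [167 162 152 147 158 142 109 105 100  91  91 101 105 106 137 137 134 143
  139 137]
 [167 158 152 152 154 159 146 115 106 104 105 104 106 127 133 133 135 139
  136 139]
 [168 160 153 152 150 157 161 147 127 123 118 123 137 135 134 129 134 138
  135 138]
 [163 165 151 150 156 158 155 156 147 150 144 143 136 138 130 129 129 135
  139 138]
 [168 161 154 150 155 161 156 151 150 146 146 143 142 134 131 133 137 140
  138 136]
 [165 164 153 152 154 157 160 148 146 144 150 142 139 133 137 132 136 138
  141 138]
 [169 163 154 152 157 158 160 150 149 147 144 144 136 135 132 131 133 138
  137 139]]
```

>>> {"api": "step_arm", "payload": {"deltas": [-0.71, 0.137, 0, 0, 0, -0.1634, 50, -0.71, 0.137, 0, 0, 0, -0.1634, 50, -0.71, 0.137, 0, 0, 0, -0.1634, 50, -0.71, 0.137, 0, 0, 0, -0.1634, 50]}}

```text
clock: 15.62
ee_pos: [457.5, -1.7, 201.4]
eef_rot: [[-0.336, 0.942, -0.003], [0.942, 0.336, 0.0], [0.001, -0.003, -1.0]]
wrist_force: [1.3, -0.5, -1.2]
opening: 59.9
grip_force: 50.0
```

Run:
```python
from h import *
st(); plan([462.6,-151.7,205],109.5)
```

```text
t 15.625 pos [457.49  -1.65 201.4 ] yaw 109.63 z [-3.5e-03  1.0e-04 -1.0e+00] F [ 1.28 -0.47 -1.23] T [-0.033  0.014  0.067] open 59.90690646609462 g 49.99936044216156 q6 [ -1.7  10.9 114.2  -0.   55.1 -21.3]
109.5 shift [-0.4768 -0.152  -0.0121] turn [-0.001  -0.0004  0.0007]
```

>>> {"api": "step_arm", "payload": {"deltas": [-0.477, -0.152, -0.01, 0, 0, 0, 50, -0.477, -0.152, -0.01, 0, 0, 0, 50, -0.477, -0.152, -0.01, 0, 0, 0, 50, -0.477, -0.152, -0.01, 0, 0, 0, 50, -0.477, -0.152, -0.01, 0, 0, 0, 50]}}

```text
clock: 16.25
ee_pos: [462.6, -149.2, 204.9]
eef_rot: [[-0.334, 0.943, -0.003], [0.943, 0.334, 0.001], [0.002, -0.002, -1.0]]
wrist_force: [0.6, -0.0, -0.4]
opening: 59.6
grip_force: 50.0
```

Run:
```python
from h import *
st(); im=grab_frame("wrist"); save("w9.png",im); q=[]
for y in(45,-45):
    a=np.radians(109.4); P=[528-np.sin(a)*0+np.cos(a)*y,-96.7+np.sin(a)*y,99]; q.append(proj("wrist",P)); print(y,q[-1])
r0=int(min(x[0] for x in q))-25; c0=int(q[0][1])-75; r0=max(r0,0); print(r0,c0)
crop=im[r0:r0+150,c0:c0+150]; save("w9c.png",cv2.resize(crop,None,fx=4,fy=4,interpolation=cv2.INTER_CUBIC))
print([(m["p"],m["point"],onz("wrist",*m["point"],85)) for m in mark_of("wrist","leg_seat")])
```

```text
t 16.25 pos [ 462.65 -149.24  204.91] yaw 109.49 z [-0.0026  0.0012 -1.    ] F [ 0.6  -0.01 -0.43] T [-0.095 -0.038  0.016] open 59.60518850794804 g 49.998655915260315 q6 [-19.3  13.  110.8   0.   56.4 -38.8]
45 (np.float64(102.63561639047593), np.float64(381.7940843683824))
-45 (np.float64(222.51904428444348), np.float64(372.63779647740853))
77 306
[(0.68, [160.3, 371.9], array([527.4500367 , -95.31845671,  85.        ]))]
```

View pics/w9c.png

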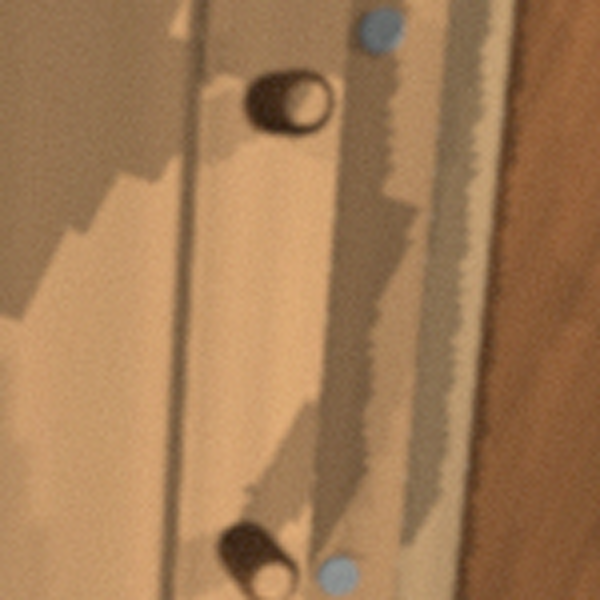

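Both dowel tops are clear: caps at crop (306,102) and (273,580).

Run:
```python
from h import *
d=[onz("wrist",102.4,382.3,99)[:2],onz("wrist",222.1,374,99)[:2]];v=d[0]-d[1];m=(d[0]+d[1])/2
y=np.degrees(np.arctan2(v[1],v[0]));print(d,np.linalg.norm(v),"yaw",y,"mid",m)
# leg edges z=75 direction + centre line
f=lambda x,yy:onz("wrist",77+yy/4,306+x/4,75)[:2]
A=[f(196,120),f(180,520)];B=[f(345,60),f(312,540)]
for E in(A,B):
    w=E[0]-E[1];n=np.array([np.sin(np.radians(y)),-np.cos(np.radians(y))]);print("edge yaw",np.degrees(np.arctan2(w[1],w[0])),"perp offs",[(e-m)@n for e in E])
```

```text
[array([513.63047956, -53.86794688]), array([ 544.20216735, -138.43714538])] 89.92539924407724 yaw 109.8748768097791 mid [528.91632346 -96.15254613]
edge yaw 110.54234337922578 perp offs [np.float64(-14.356084552410081), np.float64(-13.413216918732255)]
edge yaw 110.2755140886692 perp offs [np.float64(13.803267854325389), np.float64(14.477874789825764)]
```

Run:
```python
from h import *
plan([528.8,-96.6,110],109.8)
```

```text
109.8 shift [0.0905 0.2651 0.3181] turn [-0.0004 -0.0004 -0.0013]
```

>>> {"api": "step_arm", "payload": {"deltas": [0.09, 0.265, 0, 0, 0, -0.0013, 50, 0.09, 0.265, 0, 0, 0, -0.0013, 50, 0.0905, 0.2651, 0.15, 0, 0, -0.0013, 50, 0.0905, 0.2651, 0.25, 0, 0, -0.0013, 50, 0.0905, 0.2651, 0.315, 0, 0, -0.0013, 50, 0.0905, 0.2651, 0.315, 0, 0, -0.0013, 50, 0.0905, 0.2651, 0.315, 0, 0, -0.0013, 50, 0.0905, 0.2651, 0.315, 0, 0, -0.0013, 50]}}

```text
clock: 17.35
ee_pos: [530.1, -98.0, 112.8]
eef_rot: [[-0.338, 0.941, 0.002], [0.941, 0.338, -0.0], [-0.001, 0.002, -1.0]]
wrist_force: [-0.3, 0.0, -0.2]
opening: 59.9
grip_force: 50.0
```

Run:
```python
from h import *
st(); im=grab_frame("wrist"); save("w10.png",im)
plan([528.8,-96.6,80],109.8)
s=status.read_state(); M=np.array(s["eef_rot"]); p=np.array(s["ee_pos"])
print(proj("wrist",p+M@[45.3,0,-26.8]),proj("wrist",[513.6,-53.9,99]))
g=cv2.cvtColor(im,cv2.COLOR_RGB2GRAY); print(g[150:200:2,244:304:3])
```

```text
t 17.35 pos [530.12 -97.96 112.79] yaw 109.75 z [ 1.8e-03 -4.0e-04 -1.0e+00] F [-0.29  0.01 -0.15] T [-0.088  0.057 -0.003] open 59.91402211478415 g 49.99861121177673 q6 [-11.7  25.  108.2   0.   46.7 -31.5]
109.8 shift [ 0.006  -0.0025  0.109 ] turn [ 0.0005  0.0003 -0.0003]
(np.float64(173.2463496206872), np.float64(269.84974442003136)) (np.float64(154.96592187018365), np.float64(269.25355383619603))
[[126 124 116 116 121 124 127 122 123 121 119 121 113 126 122 114 115 113
  114 113]
 [129 127 123 115 122 125 124 116 109  99  95 104 116 146 151 140 124 114
  110 114]
 [125 123 117 120 123 120 107  96  93  85  94  86  96 153 152 152 148 143
  124 112]
 [127 126 120 118 125 113  92 107  99  96 103  70 111 153 153 151 158 155
  152 134]
 [127 122 118 119 114  96 123 154 144 111  97  41 116 143 147 148 154 152
  150 154]
 [125 124 117 116 103  83  96 160 165 159  97  53 127 128 147 149 150 152
  153 154]
 [124 127 120 118  97 134  56 126 147 126  61  98 126 127 134 145 152 154
  152 157]
 [125 124 120 110 107 162 118  58  62  49  76 124 126 123 128 149 152 154
  153 157]
 [132 125 116 
[... 731 characters left out ...]
 153 155
  153 153]
 [126 127 120 117 115 109  88  72  75  69  68  74  72  97 121 138 154 153
  157 154]
 [128 122 125 114 123 115 113  95  77  80  80  80 103 112 127 153 153 154
  157 152]
 [131 126 121 119 124 119 120 118 110  98  99 110 114 121 148 150 154 151
  158 154]
 [129 127 117 120 123 128 126 127 121 118 114 118 128 150 147 152 154 154
  149 155]
 [129 125 122 121 122 125 136 162 146 142 133 144 153 151 151 149 150 153
  155 150]
 [131 127 122 123 121 122 154 174 172 167 168 164 161 152 152 153 160 153
  157 154]
 [133 124 121 117 119 122 170 170 169 168 165 164 160 154 154 156 149 154
  155 151]
 [129 122 120 119 126 136 174 173 167 169 164 164 159 153 150 151 155 152
  152 155]]
```

>>> {"api": "step_arm", "payload": {"deltas": [0.006, -0.0025, 0.03, 0, 0, 0, 50, 0.006, -0.0025, 0.03, 0, 0, 0, 50, 0.006, -0.0025, 0.03, 0, 0, 0, 50, 0.006, -0.0025, 0.03, 0, 0, 0, 50]}}

```text
clock: 17.9
ee_pos: [528.2, -96.6, 102.7]
eef_rot: [[-0.338, 0.941, 0.0], [0.941, 0.338, -0.0], [-0.0, 0.0, -1.0]]
wrist_force: [-0.4, -0.8, -1.5]
opening: 59.4
grip_force: 50.0
```

Run:
```python
from h import *
st(); plan([528.8,-96.6,80],109.8)
```

```text
t 17.9 pos [528.19 -96.59 102.72] yaw 109.73 z [ 1.e-04 -0.e+00 -1.e+00] F [-0.36 -0.81 -1.54] T [-0.074  0.015 -0.001] open 59.37599195215127 g 49.99864339828491 q6 [-11.6  25.8 108.7  -0.   45.6 -31.4]
109.8 shift [-0.0007  0.0019  0.0757] turn [ 0.      0.     -0.0004]
```

>>> {"api": "step_arm", "payload": {"deltas": [-0.0005, 0.0015, 0.02, 0, 0, 0, 50, -0.0005, 0.0015, 0.03, 0, 0, 0, 50, -0.0005, 0.0015, 0.037, 0, 0, 0, 50, -0.0005, 0.0015, 0.043, 0, 0, 0, 50, -0.0005, 0.0015, 0.048, 0, 0, 0, 50, -0.0005, 0.0015, 0.048, 0, 0, 0, 50]}}

```text
clock: 18.65
ee_pos: [528.4, -96.7, 88.2]
eef_rot: [[-0.338, 0.941, -0.0], [0.941, 0.338, -0.0], [-0.0, -0.0, -1.0]]
wrist_force: [0.8, -0.7, -1.8]
opening: 59.8
grip_force: 50.0
```

Run:
```python
from h import *
st(); plan([528.8,-96.6,80],109.8)
```

```text
t 18.65 pos [528.41 -96.72  88.16] yaw 109.73 z [-3.e-04 -2.e-04 -1.e+00] F [ 0.81 -0.74 -1.82] T [-0.364  0.113 -0.074] open 59.81384297738389 g 49.99809265136719 q6 [-11.6  27.2 109.   -0.   43.9 -31.3]
109.8 shift [-0.0001  0.0014  0.0272] turn [-0.0001  0.     -0.0004]
```

>>> {"api": "step_arm", "payload": {"deltas": [0, 0, 0.01, 0, 0, 0, 50, 0, 0, 0.02, 0, 0, 0, 50, 0, 0, 0.03, 0, 0, 0, 50, 0, 0, 0.04, 0, 0, 0, 50, 0, 0, 0.05, 0, 0, 0, 50, 0, 0, 0.055, 0, 0, 0, 50, 0, 0, 0.055, 0, 0, 0, 50]}}

```text
clock: 19.52
ee_pos: [528.3, -96.8, 71.5]
eef_rot: [[-0.337, 0.941, -0.001], [0.941, 0.337, -0.0], [-0.0, -0.001, -1.0]]
wrist_force: [-1.7, -5.2, -0.1]
opening: 59.9
grip_force: 50.0
```

Run:
```python
from h import *
st()
```

```text
t 19.525 pos [528.32 -96.79  71.46] yaw 109.72 z [-6.e-04 -2.e-04 -1.e+00] F [-1.73 -5.23 -0.15] T [-1.023  0.425 -0.134] open 59.923599455460476 g 49.99829649925232 q6 [-11.6  28.8 109.3  -0.   41.9 -31.3]
```

>>> {"api": "step_arm", "payload": {"deltas": [-0.001, 0, 0.005, 0, 0, 0, 50, -0.001, 0, 0.008, 0, 0, 0, 50, -0.001, 0, 0.011, 0, 0, 0, 50, -0.001, 0, 0.013, 0, 0, 0, 50, -0.001, 0, 0.013, 0, 0, 0, 50, -0.001, 0, 0.013, 0, 0, 0, 50], "grip_force": 60}}

```text
clock: 20.27
ee_pos: [528.5, -96.9, 68.2]
eef_rot: [[-0.338, 0.941, -0.0], [0.941, 0.338, -0.0], [0.0, -0.0, -1.0]]
wrist_force: [-5.8, -4.9, 6.3]
opening: 59.6
grip_force: 60.0
```

Run:
```python
from h import *
st()
```

```text
t 20.275 pos [528.47 -96.88  68.2 ] yaw 109.72 z [-3.e-04 -0.e+00 -1.e+00] F [-5.81 -4.89  6.3 ] T [-0.765  0.832 -0.129] open 59.63223440738579 g 60.0005829334259 q6 [-11.7  29.1 109.4  -0.   41.6 -31.4]
```

>>> {"api": "step_arm", "payload": {"deltas": [-0.001, -0.002, 0.003, 0, 0, 0, 50, -0.001, -0.002, 0.003, 0, 0, 0, 50, -0.001, -0.002, 0.003, 0, 0, 0, 50, -0.001, -0.002, 0.003, 0, 0, 0, 50]}}

```text
clock: 20.78
ee_pos: [528.5, -96.9, 68.2]
eef_rot: [[-0.337, 0.941, 0.001], [0.941, 0.337, 0.0], [0.0, 0.001, -1.0]]
wrist_force: [-5.7, -0.5, 14.3]
opening: 59.4
grip_force: 60.0
```

Run:
```python
from h import *
st()
```

```text
t 20.775 pos [528.47 -96.94  68.16] yaw 109.72 z [ 5.e-04  4.e-04 -1.e+00] F [-5.73 -0.47 14.34] T [-0.194  1.258 -0.147] open 59.37200692335912 g 60.00392138957977 q6 [-11.7  29.1 109.4   0.   41.5 -31.4]
```

>>> {"api": "step_arm", "payload": {"deltas": [0, -0.001, 0, 0, 0, 0, 50, 0, -0.001, 0, 0, 0, 0, 50, 0, -0.001, 0, 0, 0, 0, 50, 0, -0.001, 0, 0, 0, 0, 50, 0, -0.001, 0, 0, 0, 0, 50, 0, -0.001, 0, 0, 0, 0, 50]}}

```text
clock: 21.52
ee_pos: [528.5, -97.0, 68.2]
eef_rot: [[-0.337, 0.941, 0.001], [0.941, 0.337, 0.0], [0.0, 0.001, -1.0]]
wrist_force: [-4.5, -0.2, 13.5]
opening: 59.5
grip_force: 60.0
```

Run:
```python
from h import *
for i in range(4):
    im=grab_frame("side"); print(np.round(status.read_state()["wrist_force"],2))
st()
for n,z in(("knob_grip",58),("foot_center",85),("leg_seat",85)): print(n,[(round(m["p"],2),onz("side",*m["point"],z)[:2].round(1)) for m in mark_of("side",n)])
im=grab_frame("wrist"); print([(m["p"],m["point"],onz("wrist",*m["point"],58)) for m in mark_of("wrist","knob_grip")])
s=status.read_state();M=np.array(s["eef_rot"]);p=np.array(s["ee_pos"]); print(proj("wrist",p+M@[45.3,0,-30.8]))
g=cv2.cvtColor(im,cv2.COLOR_RGB2GRAY); print(g[150:200:3,244:304:4])
```

```text
[-5.17 -0.57 13.55]
[-4.42  0.38 13.85]
[-4.05 -0.43 13.91]
[-4.95  0.   13.55]
t 21.725 pos [528.49 -96.94  68.18] yaw 109.72 z [ 1.1e-03  5.0e-04 -1.0e+00] F [-4.95  0.   13.55] T [-0.107  1.038 -0.085] open 59.425224747249025 g 60.003620982170105 q6 [-1.170e+01  2.910e+01  1.094e+02  1.000e-01  4.150e+01 -3.150e+01]
knob_grip [(0.62, array([ 452.1, -122.7]))]
foot_center [(0.77, array([388.8, 501.8])), (0.67, array([528.5, -91. ]))]
leg_seat [(0.7, array([ 768.4, -235.9]))]
[(0.61, [245.1, 125.9], array([ 457.46112706, -121.77376641,   58.        ]))]
(np.float64(175.0932534864686), np.float64(269.79295471957766))
[[133 128 125 124 130 131 126 126 127 118 114 132 117 118 121]
 [134 123 122 127 132 116  93  87  93 108 115 154 163 137 118]
 [134 124 123 129 109  90  61  52  60  77 128 158 155 161 162]
 [129 126 126 112  85  51  59  57  57  41 138 152 160 160 158]
 [130 126 121 103  53  63  67  70  58  57  95 150 155 164 159]
 [130 127 118  95  60  66  85  82  66  57  85 139 158 160 160]
 [131 129 105  80  63  92 103 107 100  71  78  95 151 162 160]
 [133 125 106  68  70 107 105 103 105  76  68  88 146 159 158]
 [136 128 114  74  70 108 108 109 103  88  56  94 149 161 159]
 [136 128 115  92  55  81 100 108 100  81  56 110 143 161 162]
 [136 127 122 103  54  76  75  86  76  75  62 127 149 163 159]
 [135 126 121 118  82  65  76  70  83  66 101 133 157 163 161]
 [136 131 122 122 121  94  96  97  81 106 120 149 157 157 157]
 [135 130 123 126 127 125 122 117 118 118 143 153 157 159 162]
 [136 127 122 126 141 178 154 145 147 166 159 157 155 160 159]
 [133 128 123 127 165 179 176 173 168 166 154 156 161 161 157]
 [138 132 123 127 178 181 175 170 170 167 158 158 161 163 160]]
```

```bash
python3 -c "
from h import *
print(arm.job_done()); st()"
```

```text
the job is handed in; nothing more can be done
None
the job is handed in; nothing more can be done
```

I turned the cam knob to its locked position and pushed the foot all the way down on both dowels. I handed the job in while still gripping the foot, with the wrist sensor showing about 14 N upward, plus roughly 1 N of foot weight. The lock shows only from the knob's angle in the picture (about 1.12–1.2 rad); I did not measure the click itself.

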